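Meter one piston pin out of the orange feed box

TASK

Let exactly one piston pin out of the orange feed box: pull its slide gate partway open until the pin at the back drops into the pan, then push the gate fully shut, so that the other pin stays in the box. Leave the blue feed box shut.

Things in the scene. Friction and masses are not known exactly. Their poses are not given: they have to be found in the camera images.
- orange_gate (a joint): Slide gate under the orange box, in m: 0 = fully shut, 0.1 = fully out (hard stops). It slides level out of the box's front (robot side), about 2 N of friction, and stays where left. Starts shut or up to 8 mm ajar. The back pin drops by the time it is 30 mm open; the front pin begins to drop at 61 mm: about 45 mm lets out just one.
- orange_grip (a point): On the axis, at height 145 mm, of the orange gate's handle: an upright orange peg, 22 mm diameter, from height 110 (gate's 30 mm wide tongue) to 165 mm. Moves with the gate. Box axes: z up, +x level from peg to box; the gate opens along -x. Shut, the axis is 60 mm from the box front (top at 165 mm); else 50 mm free all round. A like blue box stands beside it.
- orange_box: The orange feed box, fixed to the bench; origin at bench level under the middle of its two cells, 106 mm along +x from the peg's axis when the gate is shut; x runs away from the peg (box front to back), z up. Behind it, at x 46 to 126 mm, is its open catch pan, 66 mm wide inside, 45 mm high, floor at 14 mm; a slope under the cells leads into it.
- orange_far_pin (a point): Centre (height 121 mm) of the pin to let out, in the orange box's back cell (farther from the peg): a steel cylinder, 22 mm diameter, 60 mm long, about 110 g, lying across the box on the gate. The open-topped box is 92 mm long, 78 mm wide, with two cells one behind the other, each 30 mm long, and a 20 mm divider.
- orange_near_pin (a point): Centre of the like pin in the front cell (nearer to the peg) of the orange box. It must stay there, at height 121 mm.
- blue_gate (a joint): The like slide gate of the blue feed box, in m, 0 = shut. It is shut and must be left alone.

How it is judged:
By the outcome, as a careful person would: the job done as asked, in the order asked, and still so for the second after the job is handed in, with the robot touching nothing.
It also fails if it takes over 32 s, if anything falls off the work surface, if the arm or the gripper's body presses on something with over 40 N, if the wrist force passes 120 N, or if a joint passes its speed limit or range.

ROBOT

A 7-joint arm with a two-finger parallel gripper is mounted at the origin on the work surface. World frame = base frame: x ahead of the robot, y to its left, z up, the work surface at z = 0. Lengths are in m, angles in rad, forces in N, time in s.
With the tool pointing down it reaches from about 0.35 to 0.9 m from the base axis. Payload 8.1 kg.
Tool frame: the origin (TCP) lies at the very end of the fingers, on their centre line; the grasp point (between the pads) lies 19 mm behind it; z points along the fingers, y is the direction in which the jaws open and shut (so a half turn about z gives the same grasp; the last joint's range is limited). The gripper opens to 92 mm and grips with 3 to 60 N. Pads are 19 mm wide; open, the fingers measure 130 mm over their backs; the gripper's body (75 mm by 190 mm) begins 47 mm behind the grasp point.
Start: joints at [-1.264, 0.434, 0.025, 1.573, -0.012, 1.134, -0.075], TCP at [0.249, 0.573, 0.227] pointing down, gripper open.
Joint ranges: [-2.62, 2.62], [-0.44, 2.09], [-1.27, 1.32], [0.08, 2.57], [-1.32, 4.46], [0.12, 2], [-2.74, 2.74]. Speed limits (rad/s): [2.22, 2.22, 3.01, 3.01, 3.14, 3.14, 3.14].

INTERFACE

Orientations are given as a rotation vector (axis times angle).
In Python, from cell import observe, get_image, sign_off gives the robot as it stands.
- The arm moves only by the tool arm_command, never from a script. Its argument "deltas" is a list of rows, each an object with "xyz": the shift along the tool's x, y, z in cm, a list of three; "turn": the turn about the tool's z in degrees; "jaw": the closure in counts, from 0 (fully open) to 255 (shut). A call has 1 to 5 rows; each row is the pose to reach, as a shift and turn from the pose measured when the call began, along the tool's axes at that moment; what a row does not reach only later rows make up. A row lasts 1/12 s, in which the tool goes at most 41.7 mm and 7.16 degrees, less where a joint would pass 70% of its speed; a pose out of reach is approached as far as the arm can. A call with a gripper value outside its range is refused whole. The fingers move at their own pace and stop on an object; "force" is the grip in N (left out, the last holds). Time passes only in rows, so rows that repeat a pose let the fingers close. It gives the time, the measured TCP pose, the force and the opening at its end, in the units of the state.
- observe(): the state, without advancing time (a new reading comes with each control period).
- get_image(name): name is "scene" or "side" or "wrist"; returns a dict with "frame" (384x512x3 uint8, red, green, blue), "depth" (384x512 float32, m along the optical axis (not along the pixel's ray), 0 where there is no reading), "camera_matrix" (3x3 intrinsics, pixels), "distortion" ([k1, k2, p1, p2, k3] as OpenCV has them; the pictures are not rectified), "cam_to_world" (4x4, takes a point from camera to world coordinates). Camera axes: x right, y up, looking along -z (the intrinsics and any distortion apply to the point x, -y, -z); pixel columns grow to the right and rows downward; lengths in m; the calibration is good to about 2 mm. A picture is of the moment at which its call begins.
- sign_off(): hands the job in, once; it reports no verdict.
The state is a dict: "clock": time; "joints": joint angles; "dq": joint speeds; "joint_efforts": joint torques, N m; "position": TCP position; "ee_rot": TCP orientation; "force": force on the tool from outside, world axes, zero at the start; "ft_torque": the same for the moment, N m; "width": opening from 0.0 (shut) to 1.0 (fully open).
Only numpy, scipy, OpenCV 4.12 (cv2) and the standard library are available. Lean on these libraries where they do the work, as an engineer would, in place of code of your own. Each camera call takes 0.05 s, during which the arm holds its last target.

## Working session

There is one attempt and no reset: what is moved stays moved. The work goes in short steps, Python scripts to look and compute and a tool call to move; the robot and the scene stay as the last step left them, time stands still between calls to the robot, and variables do not carry over. Pictures are saved under pics/ and viewed, and the job is handed in when it is done.

Besides the shell and the picture viewer there is one more tool, called after ">>>" in YAML: its name, and indented under it one key for each argument. arm_command: Moves the arm, as the interface text tells. Its arguments: {"type":"object","properties":{"deltas":{"type":"array","items":{"type":"object","properties":{"xyz":{"type":"array","items":{"type":"number"}},"turn":{"type":"number"},"jaw":{"type":"number"}}}},"force":{"type":"number"}},"required":["deltas"]}

```bash
mkdir -p pics
python3 - <<'E'
from cell import observe,get_image
import cv2,pickle
o=observe();print(o)
d={}
for n in("scene","side","wrist"):
    d[n]=get_image(n);cv2.imwrite(f"pics/{n}0.png",d[n]["frame"][:,:,::-1])
    print(n,d[n]["camera_matrix"],d[n]["distortion"],d[n]["cam_to_world"])
pickle.dump(d,open("d0.pkl","wb"))
E
```

```text
{'clock': 0.0, 'joints': array([-1.26356266,  0.43524134,  0.02499554,  1.57411536, -0.01159396,
        1.13400371, -0.07508408]), 'dq': array([-0.00056066, -0.0003542 , -0.00169794, -0.00035615, -0.00043553,
        0.0015731 ,  0.00131546]), 'joint_efforts': array([-1.08710599e-03, -6.67866254e+01,  9.84408706e-01, -3.14431107e+01,
       -6.05298160e-02,  4.36273345e-02,  1.49655743e-04]), 'position': array([0.24889402, 0.5727311 , 0.22592678]), 'ee_rot': array([-6.39345224e-01, -3.07567360e+00,  2.53494504e-03]), 'force': array([0.2424864 , 1.17042528, 0.36461164]), 'ft_torque': array([-0.02214048, -0.01106295, -0.06998896]), 'width': 1.000170198817469}
scene [[368.1917179    0.         254.2941361 ]
 [  0.         368.1917179  190.01817822]
 [  0.           0.           1.        ]] [-0.09176726  0.          0.          0.          0.        ] [[ 0.87683309 -0.26087673  0.40386516  0.84498325]
 [ 0.48046828  0.44448453 -0.75603157 -0.49198904]
 [ 0.01771923  0.8569579   0.51508173  0.44901935]
 [ 0.          0.          0.          1.        ]]
side [[402.20693492   0.         261.73447008]
 [  0.         402.20693492 193.96205739]
 [  0.           0.           1.        ]] [-0.1393809  0.         0.         0.         0.       ] [[ 0.98670097  0.11733671 -0.11248688  0.51556171]
 [-0.16213641  0.75956939 -0.62989374 -0.50019329]
 [ 0.01153193  0.63975498  0.7684924   0.70936595]
 [ 0.          0.          0.          1.        ]]
wrist [[341.19371965   0.         251.32073889]
 [  0.         341.19371965 186.08773471]
 [  0.           0.           1.        ]] [-0.08096877  0.          0.          0.          0.        ] [[ 0.3975985  -0.88787303 -0.23151008  0.18720866]
 [ 0.91755538  0.38397753  0.10321518  0.59930433]
 [-0.00274731 -0.25346152  0.96734157  0.38361443]
 [ 0.          0.          0.          1.        ]]
```

```bash
python3 -c "
import cv2,numpy as np
a=[cv2.imread(f'pics/{n}0.png') for n in('scene','side')]
cv2.imwrite('pics/both0.png',cv2.resize(np.hstack(a),(800,300)))"
```

```text
(no output)
```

View pics/scene0.png

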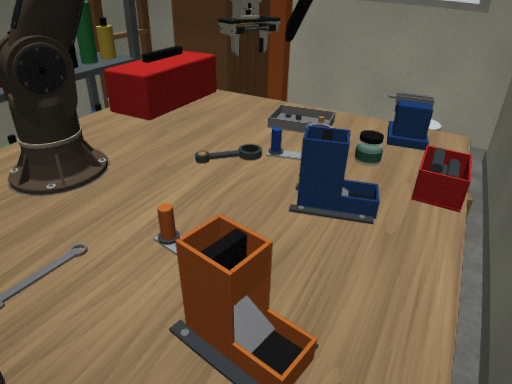

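View pics/side0.png

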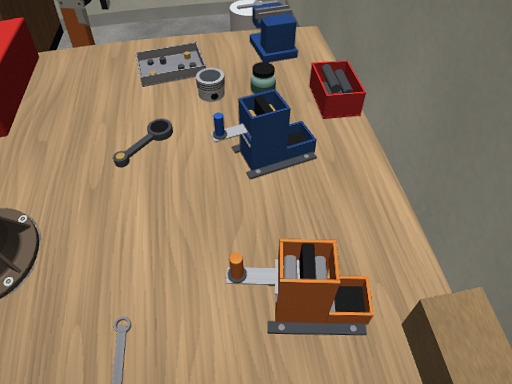

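View pics/wrist0.png

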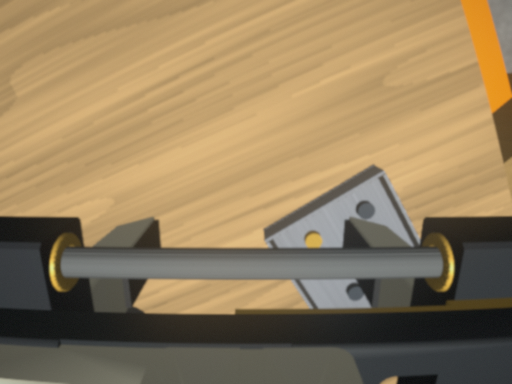

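The scene view shows the orange peg at about (167,222) with the box top spanning (180-270, 218-275). In the side view the peg is at (236,266) and the box top at (279-338, 240-295), with both pins visible at about (290,268) and (320,268).

```bash
cat > h.py <<'E'
import cv2,numpy as np
def ray(c,uv):
    p=cv2.undistortPoints(np.array(uv,float).reshape(-1,1,2),c["camera_matrix"],np.array(c["distortion"],float)).reshape(-1,2)
    d=np.c_[p[:,0],-p[:,1],-np.ones(len(p))]
    T=c["cam_to_world"];return T[:3,3],d@T[:3,:3].T
def onplane(c,uv,z):
    o,d=ray(c,uv);return o+d*((z-o[2])/d[:,2])[:,None]
def cloud(c):
    v,u=np.nonzero(c["depth"]>0);o,d=ray(c,np.c_[u,v])
    return np.c_[u,v],o+d*c["depth"][v,u][:,None]
def orange(c):
    h=cv2.cvtColor(c["frame"],cv2.COLOR_RGB2HSV)
    return cv2.inRange(h,(5,200,60),(14,255,255))
def blobs(c):
    m=orange(c);n,l,s,ce=cv2.connectedComponentsWithStats(m)
    return l,[(i,*s[i],ce[i]) for i in range(1,n) if s[i][4]>60]
E
python3 - <<'E'
from h import *
import pickle
d=pickle.load(open("d0.pkl","rb"))
for n in("scene","side"):
    c=d[n];l,b=blobs(c)
    uv,P=cloud(c);lab=l[uv[:,1],uv[:,0]]
    for x in b:
        Q=P[lab==x[0]]
        print(n,x,np.percentile(Q,[2,50,98],axis=0).round(3).tolist() if len(Q) else None)
        T=Q[abs(Q[:,2]-.165)<.003]
        if len(T)>15:
            r=cv2.minAreaRect((T[:,:2]*1000).astype(np.float32));print("  top",len(T),T.mean(0).round(4),r)
E
```

```text
scene (1, np.int32(267), np.int32(0), np.int32(25), np.int32(101), np.int32(1572), array([278.42620865,  52.30852417])) [[-0.143, 1.488, -0.213], [-0.078, 1.502, 0.037], [-0.048, 1.571, 0.327]]
scene (6, np.int32(158), np.int32(209), np.int32(17), np.int32(31), np.int32(333), array([166.70570571, 224.28828829])) [[0.532, -0.187, 0.115], [0.541, -0.184, 0.14], [0.545, -0.172, 0.161]]
scene (7, np.int32(182), np.int32(218), np.int32(63), np.int32(34), np.int32(742), array([209.26415094, 233.51617251])) [[0.602, -0.216, 0.129], [0.609, -0.177, 0.151], [0.642, -0.157, 0.163]]
  top 59 [ 0.6162 -0.1839  0.1628] ((624.4323120117188, -190.75828552246094), (69.6797103881836, 43.73028564453125), 69.14444732666016)
scene (8, np.int32(246), np.int32(231), np.int32(19), np.int32(26), np.int32(218), array([252.94036697, 242.64220183])) [[0.661, -0.173, 0.129], [0.67, -0.168, 0.152], [0.688, -0.166, 0.164]]
  top 19 [ 0.6786 -0.1751  0.163 ] ((682.0836181640625, -181.4287567138672), (21.685646057128906, 48.740177154541016), 31.16644287109375)
scene (9, np.int32(176), np.int32(242), np.int32(140), np.int32(142), np.int32(6603), array([232.77495078, 307.50128729])) [[0.6, -0.255, 0.011], [0.678, -0.234, 0.084], [0.772, -0.171, 0.161]]
  top 98 [ 0.6666 -0.2241  0.163 ] ((660.8805541992188, -225.1082763671875), (112.04546356201172, 53.573421478271484), 28.482845306396484)
side (1, np.int32(61), np.int32(9), np.int32(17), np.int32(31), np.int32(127), array([68.88188976, 18.96062992])) [[-0.147, 1.489, -0.285], [-0.13, 1.5, -0.171], [-0.084, 1.511, -0.126]]
side (11, np.int32(83), np.int32(26), np.int32(11), np.int32(19), np.int32(81), array([88.49382716, 35.75308642])) [[-0.081, 1.495, -0.358], [-0.055, 1.52, -0.306], [-0.05, 1.58, -0.233]]
side (51, np.int32(315), np.int32(248), np.int32(21), np.int32(31), np.int32(133), array([328.88721805, 263.09022556])) [[0.67, -0.229, 0.088], [0.687, -0.186, 0.13], [0.693, -0.168, 0.159]]
```

Run:
```python
from h import *
import pickle
d=pickle.load(open("d0.pkl","rb"))
for n in("scene","side"):
    c=d[n];uv,P=cloud(c)
    h=cv2.cvtColor(c["frame"],cv2.COLOR_RGB2HSV)
    m=cv2.inRange(h,(4,170,50),(18,255,255))[uv[:,1],uv[:,0]]>0
    B=m&(P[:,1]<-.1)&(P[:,1]>-.35)&(P[:,0]>.585)&(P[:,0]<.75)
    T=P[B&(abs(P[:,2]-.164)<.004)]
    print(n,B.sum(),len(T),cv2.minAreaRect((T[:,:2]*1000).astype(np.float32)))
    r=cv2.minAreaRect((T[:,:2]*1000).astype(np.float32));print(cv2.boxPoints(r).round(0).tolist())
    # outer -y side face direction
    S=P[B&(P[:,2]<.15)&(P[:,2]>.06)&(P[:,1]<-.19)]
    if len(S)>50: print(" sideface",cv2.fitLine(S[:,:2].astype(np.float32),cv2.DIST_HUBER,0,.001,.001).ravel())
    G=P[m&(P[:,0]<.58)&(P[:,0]>.48)&(P[:,1]<-.1)&(P[:,1]>-.3)&(P[:,2]>.1)]
    print(" peg",len(G),G.min(0),G.max(0)); 
    t=G[G[:,2]>.162]; print(" pegtop",len(t),t.mean(0) if len(t) else 0)
    if len(t)>5: print(cv2.minEnclosingCircle((t[:,:2]*1000).astype(np.float32)))
    g=G[(G[:,2]<.16)&(G[:,2]>.115)]
    from scipy.optimize import least_squares
    f=least_squares(lambda q:np.hypot(g[:,0]-q[0],g[:,1]-q[1])-.011,g[:,:2].mean(0)+.008*(g[:,:2].mean(0)-c["cam_to_world"][:2,3])/.5,loss="huber",f_scale=.001);print(" pegaxis",f.x,f.cost)
i=d["side"]["frame"][220:350,200:390,::-1];cv2.imwrite("pics/sc.png",cv2.resize(i,None,fx=4,fy=4))
```

```text
scene 9135 1152 ((646.9644775390625, -198.79754638671875), (77.55396270751953, 92.14464569091797), 78.88241577148438)
[[594.0, -228.0], [685.0, -246.0], [700.0, -170.0], [609.0, -152.0]]
 sideface [ 0.9827776  -0.18479228  0.632478   -0.23456623]
 peg 490 [ 0.52634574 -0.18905836  0.11379654] [ 0.54547186 -0.16869958  0.16570583]
 pegtop 92 [ 0.53648303 -0.17847266  0.16409762]
((534.8974609375, -177.305419921875), 10.137497901916504)
 pegaxis [ 0.53373801 -0.17579902] 8.217363617100494e-05
side 4060 781 ((645.0753784179688, -197.96304321289062), (79.05538177490234, 91.35774993896484), 79.19363403320312)
[[593.0, -228.0], [683.0, -245.0], [697.0, -168.0], [608.0, -151.0]]
 sideface [ 0.9823454  -0.1870761   0.64465755 -0.23604073]
 peg 285 [ 0.52416811 -0.18671677  0.1157964 ] [ 0.54380903 -0.16649944  0.16793972]
 pegtop 117 [ 0.53364935 -0.17675022  0.16533477]
((533.6649169921875, -176.5498809814453), 10.151105880737305)
 pegaxis [ 0.53326614 -0.17471923] 1.606544244168757e-05
```

View pics/sc.png

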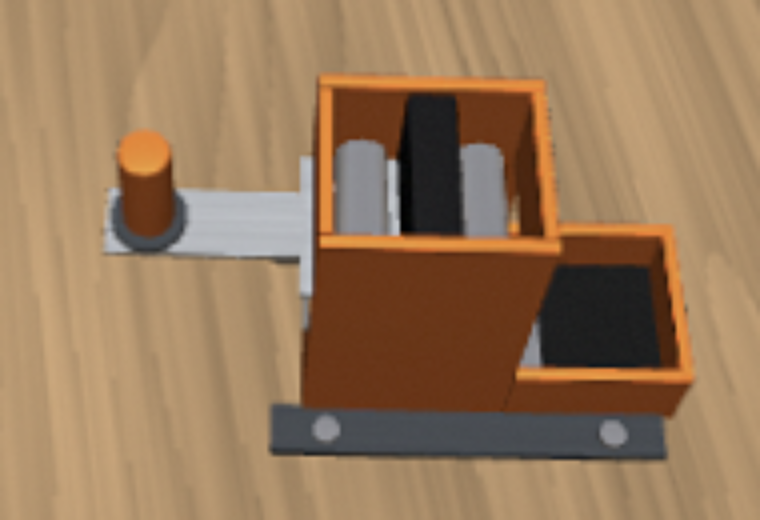

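>>> arm_command:
  deltas:
    - {"xyz": [-4, -4, 0], "turn": -3, "jaw": 60}
    - {"xyz": [-7, -7, 0], "turn": -6, "jaw": 60}
    - {"xyz": [-10, -10.2, 0], "turn": -9, "jaw": 60}
    - {"xyz": [-13, -13.3, 0], "turn": -12.6, "jaw": 60}
    - {"xyz": [-16, -16.4, 0], "turn": -12.6, "jaw": 60}
  force: 25

```text
clock: 0.57
position: [0.3231, 0.3764, 0.2261]
ee_rot: [-0.291, -3.128, 0.002]
force: [0.4, 0.1, -0.5]
width: 0.766
```

```bash
cat > g.py <<'E'
import sys,numpy as np
from cell import observe
from scipy.spatial.transform import Rotation as R
def rep(t,yaw=79.1):
    o=observe();M=R.from_rotvec(o["ee_rot"]).as_matrix()
    y=np.degrees(np.arctan2(M[1,1],M[0,1]));
    w=(yaw-y+90)%180-90
    print("t",round(o["clock"],2),"pos",o["position"].round(4),"F",o["force"].round(1),"w",round(o["width"],3),"tz",M[:,2].round(3))
    print("shift cm",(M.T@(np.array(t)-o["position"])*100).round(2),"turn",round(-w,2),"axis in tool",(M.T@[.982,-.189,0]).round(3))
if __name__=="__main__": rep([float(a) for a in sys.argv[1:4]])
E
python3 g.py .5345 -.1765 .226
```

```text
t 0.57 pos [0.3231 0.3764 0.2261] F [ 0.4  0.1 -0.5] w 0.766 tz [-0.001 -0.001 -1.   ]
shift cm [-30.98 -50.43   0.08] turn 0.26 axis in tool [-1.    -0.004 -0.   ]
```

>>> arm_command:
  deltas:
    - {"xyz": [-2.5, -4.0, 0], "turn": 0, "jaw": 100}
    - {"xyz": [-4.7, -7.6, 0], "turn": 0, "jaw": 100}
    - {"xyz": [-6.9, -11.2, 0], "turn": 0, "jaw": 100}
    - {"xyz": [-9.0, -14.7, 0], "turn": 0, "jaw": 100}
    - {"xyz": [-11.2, -18.2, 0], "turn": 0, "jaw": 100}

```text
clock: 0.98
position: [0.3969, 0.1816, 0.2264]
ee_rot: [-0.291, -3.128, 0.002]
force: [-0.3, 0.4, 0.6]
width: 0.608
```

```bash
python3 g.py .5345 -.1765 .226
```

```text
t 0.98 pos [0.3969 0.1816 0.2264] F [-0.3  0.4  0.6] w 0.608 tz [-0.001 -0.001 -1.   ]
shift cm [-20.13 -32.66   0.08] turn 0.26 axis in tool [-1.    -0.004 -0.   ]
```

>>> arm_command:
  deltas:
    - {"xyz": [-2.2, -3.5, 0], "turn": 0, "jaw": 100}
    - {"xyz": [-4.4, -7.1, 0], "turn": 0, "jaw": 100}
    - {"xyz": [-6.6, -10.7, 0], "turn": 0, "jaw": 100}
    - {"xyz": [-8.8, -14.2, 0], "turn": 0, "jaw": 100}
    - {"xyz": [-11.0, -17.8, 0], "turn": 0, "jaw": 100}

```text
clock: 1.4
position: [0.4714, -0.013, 0.2268]
ee_rot: [-0.291, -3.128, 0.002]
force: [0.4, 1.2, 0.0]
width: 0.603
```

```bash
python3 g.py .5345 -.1765 .226
```

```text
t 1.4 pos [ 0.4714 -0.013   0.2268] F [0.4 1.2 0. ] w 0.603 tz [-0.    -0.001 -1.   ]
shift cm [ -9.22 -14.91   0.09] turn 0.28 axis in tool [-1.    -0.005  0.   ]
```

>>> arm_command:
  deltas:
    - {"xyz": [-2.2, -3.5, 0], "turn": 0.3, "jaw": 100}
    - {"xyz": [-4.4, -7.1, 0], "turn": 0.3, "jaw": 100}
    - {"xyz": [-6.6, -10.7, 0], "turn": 0.3, "jaw": 100}
    - {"xyz": [-8.4, -13.6, 0], "turn": 0.3, "jaw": 100}
    - {"xyz": [-9.2, -14.9, 0], "turn": 0.3, "jaw": 100}

```text
clock: 1.82
position: [0.5348, -0.1822, 0.2269]
ee_rot: [0.307, 3.126, -0.006]
force: [0.8, -0.2, -0.4]
width: 0.608
```

```bash
python3 g.py .5345 -.1765 .126
python3 - <<'E'
from cell import get_image
import cv2,numpy as np
a=[get_image(n)["frame"][:,:,::-1] for n in("side","wrist")]
cv2.imwrite("pics/b1.png",cv2.resize(np.hstack(a),(800,300)))
E
```

```text
t 1.82 pos [ 0.5348 -0.1822  0.2269] F [ 0.8 -0.2 -0.4] w 0.608 tz [ 0.    -0.004 -1.   ]
shift cm [ 0.15  0.59 10.09] turn -0.3 axis in tool [-1.     0.005  0.001]
```

View pics/b1.png

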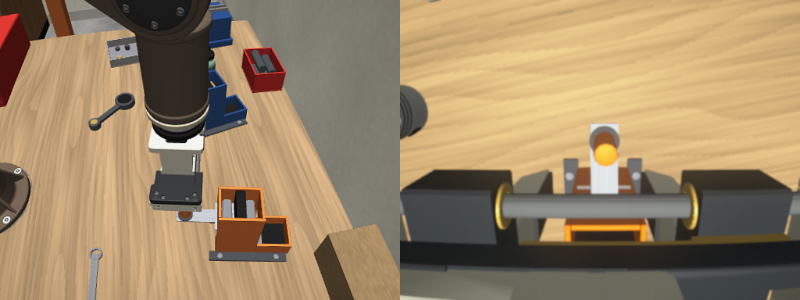

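The side view has the gripper above the peg at about (185,212). In the wrist view the peg, at (605,155), lies midway between the fingers. I'm descending.

>>> arm_command:
  deltas:
    - {"xyz": [0.1, 0.5, 1.5], "turn": -0.3, "jaw": 100}
    - {"xyz": [0.1, 0.5, 4], "turn": -0.3, "jaw": 100}
    - {"xyz": [0.1, 0.5, 6], "turn": -0.3, "jaw": 100}
    - {"xyz": [0.1, 0.5, 6.5], "turn": -0.3, "jaw": 100}
    - {"xyz": [0.1, 0.5, 6.5], "turn": -0.3, "jaw": 100}

```text
clock: 2.33
position: [0.5331, -0.1739, 0.1602]
ee_rot: [-0.297, -3.124, 0.003]
force: [0.5, -0.4, 0.6]
width: 0.606
```

```bash
python3 g.py .5345 -.1765 .126
```

```text
t 2.33 pos [ 0.5331 -0.1739  0.1602] F [ 0.5 -0.4  0.6] w 0.606 tz [-0.004 -0.002 -1.   ]
shift cm [-0.2  -0.23  3.42] turn 0.05 axis in tool [-1.    -0.001 -0.003]
```

>>> arm_command:
  deltas:
    - {"xyz": [-0.1, -0.2, 1.2], "turn": 0, "jaw": 100}
    - {"xyz": [-0.1, -0.2, 2.4], "turn": 0, "jaw": 100}
    - {"xyz": [-0.1, -0.2, 3.3], "turn": 0, "jaw": 100}
    - {"xyz": [-0.1, -0.2, 3.3], "turn": 0, "jaw": 100}
    - {"xyz": [-0.1, -0.2, 3.3], "turn": 0, "jaw": 100}

```text
clock: 2.75
position: [0.5336, -0.176, 0.1274]
ee_rot: [-0.297, -3.124, 0.003]
force: [-0.2, -0.2, 0.1]
width: 0.606
```

```bash
python3 g.py .5345 -.1765 .126
```

```text
t 2.75 pos [ 0.5336 -0.176   0.1274] F [-0.2 -0.2  0.1] w 0.606 tz [-0.004 -0.002 -1.   ]
shift cm [-0.1  -0.03  0.14] turn 0.05 axis in tool [-1.    -0.001 -0.004]
```

>>> arm_command:
  deltas:
    - {"xyz": [-0.1, 0, 0], "turn": 0, "jaw": 220}
    - {"xyz": [-0.1, 0, 0], "turn": 0, "jaw": 220}
    - {"xyz": [-0.1, 0, 0], "turn": 0, "jaw": 220}
    - {"xyz": [-0.1, 0, 0], "turn": 0, "jaw": 220}
    - {"xyz": [-0.1, 0, 0], "turn": 0, "jaw": 220}
  force: 25

```text
clock: 3.17
position: [0.5348, -0.1762, 0.1276]
ee_rot: [-0.297, -3.124, 0.003]
force: [-0.6, 0.5, -0.2]
width: 0.291
```

```bash
python3 g.py .5345 -.1765 .126
python3 - <<'E'
from cell import get_image
import cv2,numpy as np
a=[get_image(n)["frame"][:,:,::-1] for n in("scene","wrist")]
cv2.imwrite("pics/b2.png",cv2.resize(np.hstack(a),(800,300)))
E
```

```text
t 3.17 pos [ 0.5348 -0.1762  0.1276] F [-0.6  0.5 -0.2] w 0.291 tz [-0.004 -0.002 -1.   ]
shift cm [ 0.02 -0.03  0.16] turn 0.05 axis in tool [-1.    -0.001 -0.003]
```

View pics/b2.png

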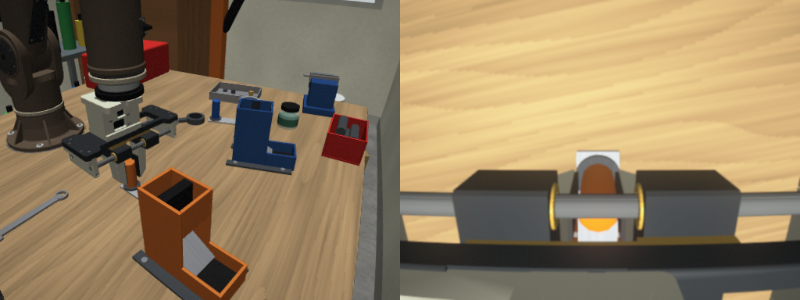

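The scene view shows the fingers around the peg at (130,170), but the width of 0.29 says they are still closing. I'll hold a few more rows.

>>> arm_command:
  deltas:
    - {"xyz": [0, 0, 0], "turn": 0, "jaw": 220}
    - {"xyz": [0, 0, 0], "turn": 0, "jaw": 220}
    - {"xyz": [0, 0, 0], "turn": 0, "jaw": 220}

```text
clock: 3.52
position: [0.5349, -0.1754, 0.1275]
ee_rot: [-0.296, -3.124, 0.002]
force: [0.4, -0.1, 0.6]
width: 0.236
```

```bash
python3 g.py .5345 -.1765 .126
```

```text
t 3.52 pos [ 0.5349 -0.1754  0.1275] F [ 0.4 -0.1  0.6] w 0.236 tz [-0.004 -0.001 -1.   ]
shift cm [ 0.01 -0.11  0.15] turn 0.07 axis in tool [-1.    -0.001 -0.004]
```

>>> arm_command:
  deltas:
    - {"xyz": [0.7, 0, 0], "turn": 0, "jaw": 220}
    - {"xyz": [1.5, 0, 0], "turn": 0, "jaw": 220}
    - {"xyz": [2.3, 0, 0], "turn": 0, "jaw": 220}
    - {"xyz": [3.0, 0, 0], "turn": 0, "jaw": 220}
    - {"xyz": [3.5, 0, 0], "turn": 0, "jaw": 220}

```text
clock: 3.93
position: [0.4991, -0.1685, 0.1276]
ee_rot: [-0.296, -3.123, 0.001]
force: [3.1, 0.5, -5.8]
width: 0.237
```

```bash
python3 g.py .5419 -.1784 .1275
python3 - <<'E'
from cell import get_image
import cv2,numpy as np
a=[get_image(n)["frame"][200:384,120:350,::-1] if n=="scene" else get_image(n)["frame"][200:384,190:420,::-1] for n in("scene","side")]
cv2.imwrite("pics/b3.png",cv2.resize(np.hstack(a),(800,320)))
E
```

```text
t 3.93 pos [ 0.4991 -0.1685  0.1276] F [ 3.1  0.5 -5.8] w 0.237 tz [-0.004 -0.    -1.   ]
shift cm [-4.39 -0.17 -0.01] turn 0.07 axis in tool [-1.    -0.001 -0.004]
```

View pics/b3.png

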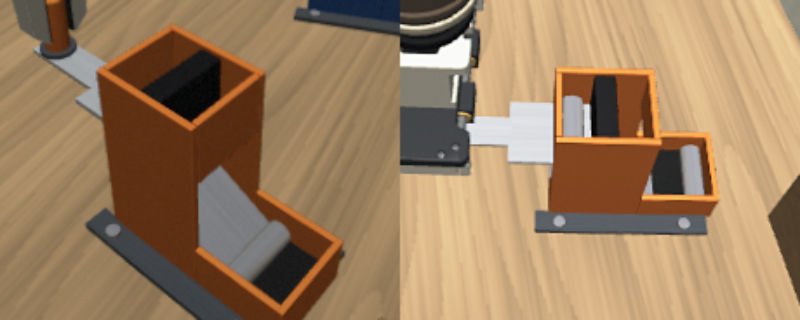

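Both views show the back pin in the pan: on the slope at (262,250) in the scene crop, then at the far end at (690,170) in the side crop. The front pin is still in its cell at (573,115). Next I push the gate shut.

>>> arm_command:
  deltas:
    - {"xyz": [-0.9, 0, 0], "turn": 0, "jaw": 220}
    - {"xyz": [-1.8, 0, 0], "turn": 0, "jaw": 220}
    - {"xyz": [-2.7, -0.1, 0], "turn": 0, "jaw": 220}
    - {"xyz": [-3.5, -0.1, 0], "turn": 0, "jaw": 220}
    - {"xyz": [-4.0, -0.1, 0], "turn": 0, "jaw": 220}

```text
clock: 4.45
position: [0.5396, -0.1764, 0.1275]
ee_rot: [-0.295, -3.123, -0.0]
force: [-1.4, 5.8, 6.4]
width: 0.236
```

```bash
python3 g.py .5419 -.1784 .1275
```

```text
t 4.45 pos [ 0.5396 -0.1764  0.1275] F [-1.4  5.8  6.4] w 0.236 tz [-0.005  0.001 -1.   ]
shift cm [-0.26 -0.16 -0.  ] turn 0.12 axis in tool [-1.    -0.002 -0.005]
```

>>> arm_command:
  deltas:
    - {"xyz": [-0.2, 0.05, 0], "turn": 0, "jaw": 220}
    - {"xyz": [-0.3, 0.05, 0], "turn": 0, "jaw": 220}
    - {"xyz": [-0.3, 0.05, 0], "turn": 0, "jaw": 220}

```text
clock: 4.7
position: [0.5427, -0.1769, 0.1275]
ee_rot: [-0.295, -3.122, 0.0]
force: [-3.0, 2.8, 5.1]
width: 0.233
```

```bash
python3 g.py .5419 -.1784 .1275
```

```text
t 4.7 pos [ 0.5427 -0.1769  0.1275] F [-3.   2.8  5.1] w 0.233 tz [-0.005  0.    -1.   ]
shift cm [ 0.05 -0.16  0.  ] turn 0.1 axis in tool [-1.    -0.002 -0.005]
```

Force is still only about the 2-3 N of friction, so it isn't at the stop yet. I'll keep going in small steps.

>>> arm_command:
  deltas:
    - {"xyz": [-0.1, 0, 0], "turn": 0, "jaw": 220}
    - {"xyz": [-0.2, 0, 0], "turn": 0, "jaw": 220}
    - {"xyz": [-0.2, 0, 0], "turn": 0, "jaw": 220}

```text
clock: 4.95
position: [0.5427, -0.1769, 0.1275]
ee_rot: [-0.295, -3.118, -0.002]
force: [-11.5, 6.1, 12.9]
width: 0.234
```

```bash
python3 g.py .5419 -.1784 .1275
```

```text
t 4.95 pos [ 0.5427 -0.1769  0.1275] F [-11.5   6.1  12.9] w 0.234 tz [-0.01   0.002 -1.   ]
shift cm [ 0.05 -0.16 -0.  ] turn 0.08 axis in tool [-1.    -0.001 -0.01 ]
```

>>> arm_command:
  deltas:
    - {"xyz": [-0.2, 0, 0], "turn": 0, "jaw": 220}
    - {"xyz": [-0.35, 0, 0], "turn": 0, "jaw": 220}
    - {"xyz": [-0.35, 0, 0], "turn": 0, "jaw": 220}

```text
clock: 5.2
position: [0.5429, -0.1769, 0.1273]
ee_rot: [-0.295, -3.111, -0.004]
force: [-14.8, 5.9, 17.3]
width: 0.234
```

```bash
python3 g.py .5419 -.1784 .1275
```

```text
t 5.2 pos [ 0.5429 -0.1769  0.1273] F [-14.8   5.9  17.3] w 0.234 tz [-0.016  0.004 -1.   ]
shift cm [ 0.07 -0.16 -0.02] turn 0.05 axis in tool [-1.    -0.001 -0.017]
```

Hard stop reached: no motion while the force rises. I'll release.

>>> arm_command:
  deltas:
    - {"xyz": [-0.05, 0, 0], "turn": 0, "jaw": 110}
    - {"xyz": [-0.05, 0, 0], "turn": 0, "jaw": 110}
    - {"xyz": [-0.05, 0, 0], "turn": 0, "jaw": 110}
    - {"xyz": [-0.05, 0, 0], "turn": 0, "jaw": 110}
    - {"xyz": [-0.05, 0, 0], "turn": 0, "jaw": 110}

```text
clock: 5.62
position: [0.5437, -0.1773, 0.1272]
ee_rot: [-0.296, -3.112, -0.004]
force: [0.3, 0.4, 0.1]
width: 0.539
```

```bash
python3 g.py .5419 -.1784 .1275
```

```text
t 5.62 pos [ 0.5437 -0.1773  0.1272] F [0.3 0.4 0.1] w 0.539 tz [-0.016  0.004 -1.   ]
shift cm [ 0.16 -0.14 -0.03] turn 0.05 axis in tool [-1.    -0.001 -0.016]
```

>>> arm_command:
  deltas:
    - {"xyz": [0, 0, -1.5], "turn": 0, "jaw": 110}
    - {"xyz": [0, 0, -4.5], "turn": 0, "jaw": 110}
    - {"xyz": [0, 0, -8], "turn": 0, "jaw": 110}
    - {"xyz": [2, 0, -11], "turn": 0, "jaw": 110}
    - {"xyz": [5, 0, -13], "turn": 0, "jaw": 110}

```text
clock: 6.03
position: [0.4991, -0.169, 0.2606]
ee_rot: [-0.295, -3.116, -0.001]
force: [0.3, 0.5, 0.7]
width: 0.571
```

>>> arm_command:
  deltas:
    - {"xyz": [2, 3, 0], "turn": 0, "jaw": 110}
    - {"xyz": [4, 6, 0], "turn": 0, "jaw": 110}
    - {"xyz": [6, 9, 0], "turn": 0, "jaw": 110}
    - {"xyz": [7, 12, 0], "turn": 0, "jaw": 110}
    - {"xyz": [7, 13, 0], "turn": 0, "jaw": 110}

```text
clock: 6.45
position: [0.4535, -0.0236, 0.2616]
ee_rot: [-0.288, -3.117, -0.004]
force: [-0.3, 0.3, -0.0]
width: 0.569
```

Run:
```python
from cell import get_image,observe
from h import *
c=get_image("side");s=get_image("scene")
uv,P=cloud(c)
for n,c in(("side",c),("scene",s)):
    uv,P=cloud(c)
    h=cv2.cvtColor(c["frame"],cv2.COLOR_RGB2HSV)
    m=cv2.inRange(h,(4,170,50),(18,255,255))[uv[:,1],uv[:,0]]>0
    G=P[m&(P[:,0]<.58)&(P[:,0]>.48)&(P[:,1]<-.1)&(P[:,1]>-.3)&(P[:,2]>.162)]
    if len(G)>5:print(n,cv2.minEnclosingCircle((G[:,:2]*1000).astype(np.float32)))
    # near pin
    g=(h[...,1][uv[:,1],uv[:,0]]<60)&(abs(P[:,0]-.646)<.045)&(abs(P[:,1]+.198)<.045)&(P[:,2]>.1)
    print(g.sum(),P[g].mean(0) if g.any() else 0, P[g][:,2].max() if g.any() else 0)
cv2.imwrite("pics/e1.png",np.vstack([cv2.resize(s["frame"],(400,300)),cv2.resize(c["frame"],(400,300))])[:,:,::-1])
c=get_image("side")
cv2.imwrite("pics/e2.png",np.hstack([cv2.resize(s["frame"],(400,300)),cv2.resize(c["frame"],(400,300))])[:,:,::-1])
cv2.imwrite("pics/e3.png",cv2.resize(c["frame"][220:350,200:390,::-1],None,fx=4,fy=4))
print(observe()["clock"])
```

```text
side ((541.1285400390625, -178.27627563476562), 10.318426132202148)
1061 [ 0.6451507  -0.19082577  0.13730713] 0.1653615216300337
scene ((543.5450439453125, -179.2019500732422), 9.874526977539062)
680 [ 0.65113672 -0.19801751  0.155805  ] 0.16276905666457714
6.6
```

View pics/e2.png

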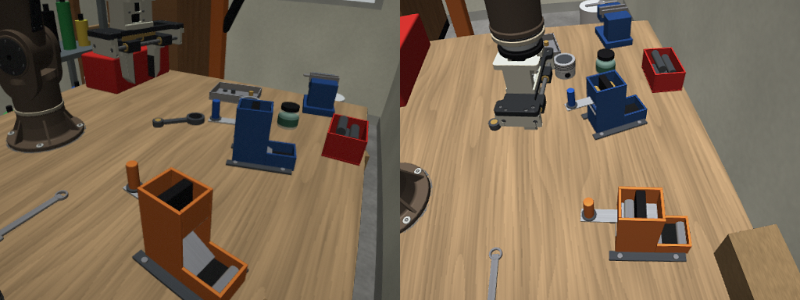

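View pics/e3.png

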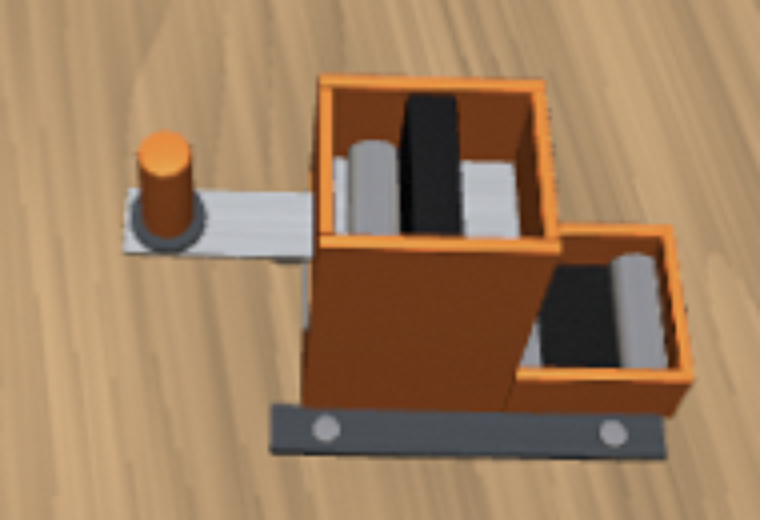

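The peg is 105.8 mm from the box centre (shut = 106). The front pin is in its cell at (372,190), the back cell is empty, and the other pin is in the pan at (638,310). The robot is clear of everything.

```bash
python3 -c "
from cell import sign_off;print(sign_off())"
```

```text
the job is handed in; nothing more can be done
None
```

I let one pin out of the orange box and handed the job in at about 6.6 s, but `sign_off()` gives no verdict. The gate started about 7.5 mm ajar. I gripped its peg, pulled the gate to about 44 mm open, and the back pin dropped into the pan. I then pushed the gate until it stopped moving while the force rose to about 15 N, released the peg and moved away.

**Last checks:**
- **Gate:** the side camera put the peg 105.8 mm from the box centre, where 106 mm is shut. The scene camera's figure, about 105 mm, agrees within the 2 mm calibration.
- **Pins:** the front pin is in its cell resting on the gate, the back cell is empty, and the released pin is in the pan. I judged this by eye from the pictures. My depth check on the front pin's height also picked up the box and divider, so it confirmed nothing.
- **Rest of the scene:** the robot did not touch the blue box, and it looks unchanged in the last pictures. The force reading was back to about zero once the peg was released.

No check disagreed with another.

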